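Swing out the display arm and hang the pliers pack on its peg

ROBOT

A 6-joint arm with a two-finger parallel gripper is mounted at the origin on the work surface. World frame = base frame: x ahead of the robot, y to its left, z up, the work surface at z = 0. Lengths are in m, angles in rad, forces in N, time in s.
With the tool pointing down it reaches from about 0.225 to 0.875 m from the base axis. Payload 3.4 kg.
Tool frame: the origin (TCP) lies between the finger pads; the fingertips stand 19 mm ahead of it and the grasp point (between the pads) is the TCP; z points along the fingers, y is the line along which they close (so a half turn about z gives the same grasp; the last joint's range is limited). The gripper opens to 85 mm and grips with 20 to 120 N. Pads are 22 mm wide; open, the fingers measure 114 mm over their backs; the gripper's body (76 mm by 85 mm) begins 54 mm behind the grasp point. The pads swing forward as they close: fully open they stand 13 mm farther back than shut.
Start: joints at [1.058, 0.276, 1.505, -0, 1.361, -0.121], TCP at [0.22, 0.531, 0.25] pointing down, gripper open.
Joint ranges: [-2.89, 2.89], [-0.75, 2.08], [0.22, 2.7], [-1.18, 4.32], [0.11, 2.71], [-2.7, 2.7]. Speed limits (rad/s): [2.57, 2.57, 3.14, 3.14, 3.14, 3.14].

INTERFACE

Orientations are given as a unit quaternion [w, x, y, z].
In Python, from rig import get_state, imaging, ticket gives the robot as it stands. The module is installed in compiled form; this text tells all that it offers.
- The arm moves only by the shell command python3 -m inch 'ROWS' [FORCE]. ROWS is JSON, a list of rows, each an object with "claw": the opening, from -1 (shut) to 1 (fully open); "travel": the shift along the world's x, y, z in units of 200 mm (1.0 is 200 mm), a list of three; "turn": the turn about the world's z in units of 180 degrees (1.0 is 180 degrees). A call has 1 to 5 rows; each row is the pose to reach, as a shift and turn from the pose commanded when the call began, turning the shorter way round; what a row does not reach only later rows make up. A row lasts 1/10 s, in which the tool goes at most 50 mm and 8.59 degrees, less where a joint would pass 70% of its speed; a pose out of reach is approached as far as the arm can. A call with a number of a shift or a turn outside -1 to 1 is refused whole. A call with a gripper value outside its range is refused whole. The fingers move at their own pace and stop on an object; FORCE is the grip in N (left out, the last holds). Time passes only in rows, so rows that repeat a pose let the fingers close. It gives the time, the measured TCP pose, the force, the opening and the grip force at its end, in the units of the state.
- get_state(): the state, without advancing time (a new reading comes with each control period).
- imaging.get_image(name): name is "scene" or "top" or "wrist"; returns the picture (384x512x3 uint8, red, green, blue); there is no depth.
- imaging.camera_params(name): a dict with "camera_matrix" (3x3 intrinsics, pixels), "k1" (the pictures are not rectified: a ray, as slopes to the right and down, at radius r is drawn at 1 + k1 r^2 times it, then the intrinsics apply), "cam_to_world" (4x4, takes a point from camera to world coordinates); the wrist camera has in their place "T_tool_cam" (4x4, takes a point from camera to tool coordinates, whose origin is the TCP and whose axes are the flange's). Camera axes: x right, y down, z forward; pixel columns grow to the right and rows downward; lengths in m; the calibration is good to about 2 mm. A picture is of the moment at which its call begins: read the wrist's pose just before it. camera_params takes no time and is no camera call.
- ticket.sign_off(): hands the job in; it is judged then, once.
The state is a dict: "clock": time; "qpos": joint angles; "qd": joint speeds; "effort": joint torques, N m; "position": TCP position; "ee_rot": TCP orientation; "contact_force": force on the tool from outside, world axes, zero at the start; "moment": the same for the moment, N m; "width": finger opening in m; "gripper_force": force on a finger pad.
Only numpy, scipy, OpenCV 4.12 (cv2) and the standard library are available. Lean on these libraries where they do the work, as an engineer would, in place of code of your own. Each camera call takes 0.05 s, during which the arm holds its last target. There are 200 camera calls.

TASK

At this electronics market stall, first swing the display arm round until it is fully home against its stop, with the packs still standing in their rack. Then take the tall pack with the round hole out of the slotted rack and hang it by its hole on the arm's peg, upright, still and let go of, with the arm still home. Leave all the other goods as they are.

Things in the scene. Friction and masses are not known exactly. Their poses are not given: they have to be found in the camera images.
- stand: Fixed steel display stand: round foot 130 mm across, 12 mm high, and a 22 mm column carrying the swinging arm. Origin: centre of the foot's underside, on the column's axis, which is the arm's vertical pivot axis. Its -x axis is where the arm points when home. The stop is a 60 mm long dark plate beside the pivot, on the stand's -y side of the arm, reaching 226 mm above the table.
- swing_arm (a joint): Angle of the display arm about the stand's vertical axis, rad: 0 is fully home against the stop (arm along the stand's -x axis); it grows as the arm swings clockwise seen from above, towards the stand's +y side, to 1.3 at most. Starts swung out by 0.6 to 1.0. It stays where it is left (friction 0.2 N m; some 3 N at 80 mm from the pivot moves it).
- bar_mid (a point): Point on the arm 70 mm from the pivot axis, 216 mm above the table, axes as peg_mid. Here the arm is a flat steel bar on edge, 10 mm thick, 204 to 228 mm above the table, reaching from the pivot hub (30 mm across, top at 230 mm) to 95 mm from the pivot axis; the peg carries straight on from its end.
- peg_mid (a point): Middle of the arm's straight level peg, on its axis, 128 mm from the pivot axis, 220 mm above the table. Turns with the arm: its -x axis points along the peg to the free end, z up. The peg is 10 mm in diameter and free from 33 mm inwards to 31 mm outwards of this point, where a ball end 16 mm across begins (ball centre 167 mm from the pivot axis).
- pack: The pack to hang: flat rigid cardboard-coloured pack, 90 mm wide (y), 170 mm tall (z), 10 mm thick (x), 0.11 to 0.22 kg, the only one with a round through hole, and the tallest; small pliers shown in low relief on its front (-x). Stands upright in one of the rack's three slots, free to lean by about 0.06 rad. Origin: its centre, half-way up (85 mm below its top edge); x is the thickness direction, z points to its top edge.
- pack_hole (a point): Centre of the pack's through hole, 30 mm in diameter, 35 mm above the pack's centre and 50 mm below its top edge, axis along the pack's x. Hung, it lies 10 mm below the peg's axis.
- rack: Fixed plywood rack, 250 mm (x) by 120 mm (y), 40 mm high, with three slots across it (running along y), 75 mm apart along x, the middle one at its centre; each slot is 12 mm wide and 32 mm deep, its floor 8 mm above the table. Origin: centre of its underside.
- short_pack: Bystander: pack without a hole, 100 mm wide, 110 mm tall, 10 mm thick, in another slot of the rack. Origin at its centre.
- blank_pack: Bystander: pack without a hole, 80 mm wide, 140 mm tall, 10 mm thick, in another slot of the rack. Origin at its centre.
- screwdriver: Bystander: screwdriver lying on the table.
- carton: Bystander: paper-white carton 90 x 70 x 50 mm. Origin: centre of its underside.
- can: Bystander: standing can 52 mm across, 150 mm high. Origin: centre of its underside.
- jar: Bystander: closed jar 60 mm across, 80 mm high. Origin: centre of its underside.
Mind the look-alikes: they are no part of the job. Leave any pink look-alike of the stand alone. Leave any purple or yellow look-alike of the pack alone.

How it is judged:
On the way, in this order (a step that is already met when the one before it is completed fails the run):
1. the arm is pushed fully home against its stop while the pack still stands in its slot (value of joint swing_arm below 0.05 rad and distance of pack from where it was at the start of the episode below 0.03 m), for 0.2 s.
2. the pack is then hung by its hole on the peg (x of pack_hole in the frame of peg_mid between -0.036 and 0.036 m and y of pack_hole in the frame of peg_mid between -0.012 and 0.012 m and z of pack_hole in the frame of peg_mid between -0.014 and -0.004 m and angle between pack's own z axis and vertical below 0.25 rad), for 0.2 s.
At the end, for the whole second after the job is handed in: The pack hangs still and upright (within 0.25 rad) from the peg: hole centre within 36 mm of the peg's middle along the peg, within 12 mm sideways and 4 to 14 mm below the peg's axis, its weight on the peg; the arm is home (joint below 0.08 rad) (all of step 2 and value of joint swing_arm below 0.08 rad and contact force between pack and stand above 0.4 N and linear speed of pack below 0.03 m/s and angular speed of pack below 0.4 rad/s); the robot touches nothing.
It fails at once if a bystander is moved by more than 30 mm (distance of any of short_pack, blank_pack, screwdriver, carton, can, jar from where it was at the start of the episode above 0.03 m).
It also fails if it takes over 67 s, if anything falls off the work surface, if the arm or the gripper's body presses on something with over 40 N, if the wrist force passes 120 N, or if a joint passes its speed limit or range.

## Working session

There is one attempt and no reset: what is moved stays moved. The work goes in short steps, Python scripts to look and compute and a shell command to move; the robot and the scene stay as the last step left them, time stands still between calls to the robot, and variables do not carry over. Pictures are saved under pics/ and viewed, at most 14 in all, crops included, and the job is handed in when it is done.

```bash
mkdir -p pics; python3 - <<'E'
from rig import get_state, imaging
import cv2,numpy as np
s=get_state();print(s)
for n in("scene","top"):
    im=imaging.get_image(n);cv2.imwrite(f"pics/{n}0.png",im[...,::-1])
    print(n,imaging.camera_params(n))
print(imaging.camera_params("wrist"))
E
```

```text
{'clock': 0.0, 'qpos': array([ 1.05799407e+00,  2.76572937e-01,  1.50614400e+00,  3.15922337e-06,
        1.36067669e+00, -1.20985432e-01]), 'qd': array([-5.55166197e-04,  5.17275455e-04, -2.48285765e-04,  1.97229790e-05,
        1.80360296e-04,  5.82590116e-04]), 'effort': array([ 3.56504688e-04, -4.16772687e+01, -2.45806450e+01, -1.24050898e-04,
        1.11370548e-02, -3.64660673e-05]), 'position': array([0.21932642, 0.53099279, 0.24944792]), 'ee_rot': array([-2.82073920e-04,  1.94657896e-01,  9.80870783e-01, -8.55167294e-04]), 'contact_force': array([-0.47393522, -0.04513143,  0.26377365]), 'moment': array([ 0.03025068, -0.02989521,  0.04481721]), 'gripper_force': 0.0, 'width': 0.08559241872069599}
scene {'camera_matrix': array([[368.55607741,   0.        , 261.91109256],
       [  0.        , 368.55607741, 189.06480028],
       [  0.        ,   0.        ,   1.        ]]), 'k1': -0.1123183452853365, 'cam_to_world': array([[-0.14316853,  0.82918854, -0.54032318,  1.15850062],
       [ 0.98960484,  0.11243444, -0.08967026,  0.14978945],
       [-0.01360261, -0.54754439, -0.8366660
[... 404 characters left out ...]
896,  0.01094916],
       [-0.00134861, -0.10639287, -0.99432326,  1.26488969],
       [ 0.        ,  0.        ,  0.        ,  1.        ]])}
{'camera_matrix': array([[264.31348061,   0.        , 255.93117177],
       [  0.        , 264.31348061, 189.66082241],
       [  0.        ,   0.        ,   1.        ]]), 'k1': -0.017889541311436937, 'T_tool_cam': array([[-3.50570174e-04, -9.59896608e-01, -2.80354024e-01,
         7.05557501e-02],
       [ 9.99998850e-01, -7.50151877e-04,  1.31797099e-03,
        -4.46340536e-05],
       [-1.47542398e-03, -2.80353239e-01,  9.59895767e-01,
        -1.23081237e-01],
       [ 0.00000000e+00,  0.00000000e+00,  0.00000000e+00,
         1.00000000e+00]])}
```

View pics/scene0.png

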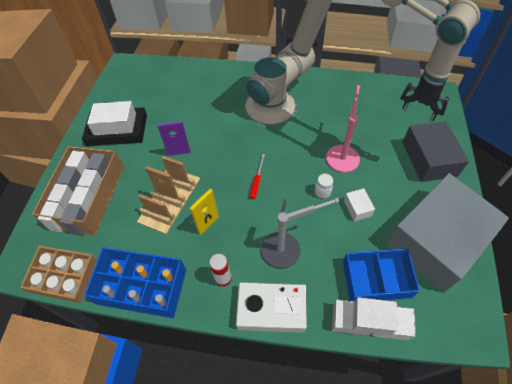

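View pics/top0.png

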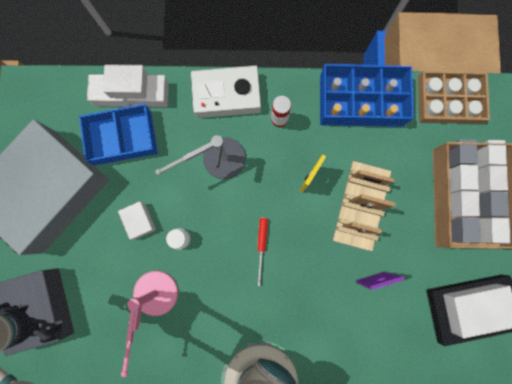

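The scene view shows the grey stand near (283,240), with its arm pointing to (338,200), and the rack with three packs near (170,195). In the top view the hub is at (217,142), the ball at (157,172) and the rack at (365,205). Next I'll build the ray helpers and zoom in.

```bash
cat > h.py <<'E'
import numpy as np, cv2
from rig import get_state, imaging
from scipy.spatial.transform import Rotation as R
def cam(n,s=None):
    p=imaging.camera_params(n)
    if n!="wrist": T=p["cam_to_world"]
    else:
        s=s or get_state(); q=s["ee_rot"]; W=np.eye(4); W[:3,:3]=R.from_quat([q[1],q[2],q[3],q[0]]).as_matrix(); W[:3,3]=s["position"]; T=W@p["T_tool_cam"]
    return p["camera_matrix"],p["k1"],T
def ray(c,uv):
    K,k,T=c; d=np.array([(uv[0]-K[0,2])/K[0,0],(uv[1]-K[1,2])/K[1,1]]); s=d.copy()
    for _ in range(20): s=d/(1+k*(s@s))
    v=T[:3,:3]@np.r_[s,1]; return T[:3,3],v/np.linalg.norm(v)
def onz(c,uv,z):
    o,v=ray(c,uv); return o+v*(z-o[2])/v[2]
def proj(c,P):
    K,k,T=c; q=T[:3,:3].T@(np.asarray(P,float)-T[:3,3]); s=q[:2]/q[2]; s=s*(1+k*(s@s)); return K[:2,:2]@s+K[:2,2]
def tri(c1,u1,c2,u2):
    (o1,v1),(o2,v2)=ray(c1,u1),ray(c2,u2)
    t=np.linalg.lstsq(np.c_[v1,-v2],o2-o1,rcond=None)[0]; a,b=o1+v1*t[0],o2+v2*t[1]
    return (a+b)/2,np.linalg.norm(a-b)
E
python3 - <<'E'
from h import *
t=cam("top")
print("foot",onz(t,(225,159),.012),"hub",onz(t,(217,142),.23),"ball",onz(t,(157.5,172.5),.22))
a=cv2.imread("pics/scene0.png")[145:240,125:225];b=cv2.imread("pics/top0.png")[155:255,325:405]
a=cv2.resize(a,(400,380),interpolation=2);b=cv2.resize(b,(320,400),interpolation=2)
o=np.zeros((400,720,3),np.uint8);o[:380,:400]=a;o[:,400:]=b
cv2.imwrite("pics/crop.png",o)
E
```

```text
foot [0.65376535 0.11838936 0.012     ] hub [0.65515066 0.12099938 0.23      ] ball [0.57656992 0.27073598 0.22      ]
```

View pics/crop.png

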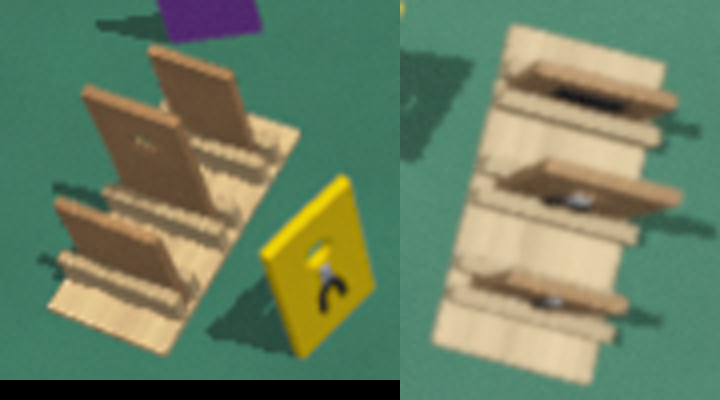

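The crop shows the holed pack in the middle slot, with its hole at crop (145,140). The front faces the robot, and the rack's -x axis points at about 166°. I'll rise, then cross to the clockwise side of the arm with the fingers shut.

```bash
python3 -m inch '[{"claw":-1,"travel":[0,0,0.25],"turn":0},{"claw":-1,"travel":[0.1,0,0.5],"turn":0},{"claw":-1,"travel":[0.3,-0.1,0.7],"turn":0},{"claw":-1,"travel":[0.5,-0.2,0.75],"turn":0},{"claw":-1,"travel":[0.7,-0.3,0.75],"turn":0}]'; python3 -m inch '[{"claw":-1,"travel":[0.2,-0.14,0],"turn":0},{"claw":-1,"travel":[0.4,-0.28,0],"turn":0},{"claw":-1,"travel":[0.6,-0.42,0],"turn":0},{"claw":-1,"travel":[0.8,-0.56,0],"turn":0},{"claw":-1,"travel":[1,-0.7,0],"turn":0}]'
python3 - <<'E'
from h import *
s=get_state();im=imaging.get_image("wrist");cv2.imwrite("pics/w1.png",im[...,::-1]);print(s["position"],s["clock"],s["qpos"])
c=cam("wrist",s);t=np.radians(117.5)
for n,P in dict(pivot=(.654,.12,.23),ball=(.654+.167*np.cos(t),.12+.167*np.sin(t),.22)).items():print(n,proj(c,P))
E
```

```text
clock: 0.6
position: [0.3589, 0.4726, 0.4033]
ee_rot: [0.001, 0.194, 0.981, 0.002]
contact_force: [1.1, 0.7, 0.0]
width: 0.0123
gripper_force: 0.0
clock: 1.1
position: [0.5591, 0.3309, 0.3997]
ee_rot: [-0.0, 0.195, 0.981, -0.0]
contact_force: [-0.0, 0.8, -0.5]
width: 0.0002
gripper_force: 0.0
[0.55906107 0.33094141 0.39972497] 1.1 [ 4.27310006e-01  3.58988947e-01  1.02498130e+00  2.82817044e-04
  1.75843177e+00 -7.51559581e-01]
pivot [135.98708787 300.95036427]
ball [213.61693475 207.60543008]
```

View pics/w1.png

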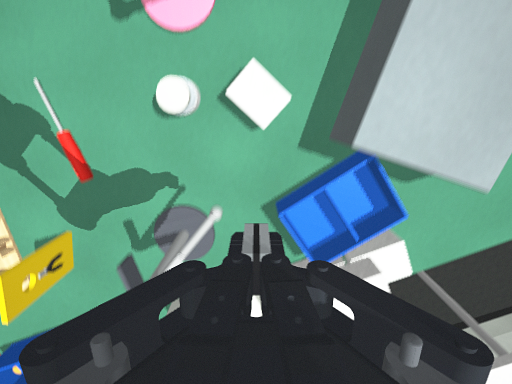

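The wrist view has the ball at (217,213), within 6 px of the prediction, and the dark stop plate near (130,272). I'll move beside the bar, then descend.

```bash
python3 -m inch '[{"claw":-1,"travel":[0.17,-0.2,0],"turn":0},{"claw":-1,"travel":[0.35,-0.42,0],"turn":0},{"claw":-1,"travel":[0.5,-0.6,0],"turn":0},{"claw":-1,"travel":[0.5,-0.6,-0.2],"turn":0},{"claw":-1,"travel":[0.5,-0.6,-0.4],"turn":0}]'; python3 -m inch '[{"claw":-1,"travel":[0,0,-0.2],"turn":0},{"claw":-1,"travel":[0,0,-0.4],"turn":0},{"claw":-1,"travel":[0,0,-0.46],"turn":0},{"claw":-1,"travel":[0,0,-0.46],"turn":0}]'
```

```text
clock: 1.65
position: [0.6598, 0.2102, 0.3194]
ee_rot: [0.001, 0.196, 0.981, 0.0]
contact_force: [-0.2, 0.7, 0.0]
width: -0.0002
gripper_force: 0.0
clock: 2.05
position: [0.6565, 0.2123, 0.2258]
ee_rot: [-0.002, 0.195, 0.981, -0.001]
contact_force: [0.3, 0.9, 0.9]
width: -0.0003
gripper_force: 0.0
```

```bash
python3 -m inch '[{"claw":-1,"travel":[-0.06,-0.03,0],"turn":0},{"claw":-1,"travel":[-0.11,-0.06,0],"turn":0},{"claw":-1,"travel":[-0.16,-0.085,0],"turn":0},{"claw":-1,"travel":[-0.21,-0.105,0],"turn":0},{"claw":-1,"travel":[-0.255,-0.13,0],"turn":0}]'; python3 -m inch '[{"claw":-1,"travel":[-0.03,-0.025,0],"turn":0},{"claw":-1,"travel":[-0.05,-0.05,0],"turn":0},{"claw":-1,"travel":[-0.075,-0.07,0],"turn":0}]';python3 - <<'E'
from h import *
im=imaging.get_image("top");cv2.imwrite("pics/t2.png",cv2.resize(im[60:240,110:310,::-1],(800,720))[:600])
E
```

```text
clock: 2.55
position: [0.6072, 0.1862, 0.2299]
ee_rot: [0.002, 0.195, 0.981, 0.001]
contact_force: [4.1, -0.0, 0.5]
width: -0.0003
gripper_force: 1.5
clock: 2.85
position: [0.5915, 0.1721, 0.2283]
ee_rot: [0.0, 0.195, 0.981, 0.0]
contact_force: [2.7, 1.5, 0.4]
width: -0.0002
gripper_force: 1.3
```

View pics/t2.png

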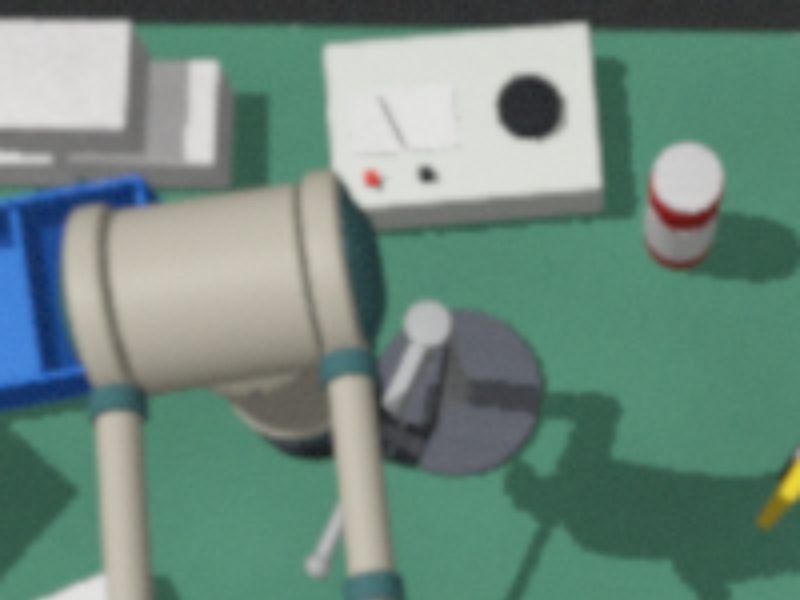

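The top view shows the arm at about 155°, hub (428,322) to ball (317,565), and not yet against the dark plate at (430,390). I'll keep pushing until the force rises.

```bash
for i in 1; do python3 -m inch '[{"claw":-1,"travel":[-0.01,-0.02,0],"turn":0},{"claw":-1,"travel":[-0.02,-0.03,0],"turn":0},{"claw":-1,"travel":[-0.02,-0.03,0],"turn":0}]'; python3 -m inch '[{"claw":-1,"travel":[-0.01,-0.02,0],"turn":0},{"claw":-1,"travel":[-0.02,-0.035,0],"turn":0},{"claw":-1,"travel":[-0.02,-0.035,0],"turn":0}]'; done
```

```text
clock: 3.2
position: [0.5875, 0.166, 0.228]
ee_rot: [-0.0, 0.195, 0.981, -0.0]
contact_force: [0.9, 1.7, 1.9]
width: -0.0
gripper_force: 0.7
clock: 3.5
position: [0.5832, 0.1589, 0.228]
ee_rot: [-0.001, 0.195, 0.981, -0.0]
contact_force: [2.2, 0.6, 0.2]
width: 0.0
gripper_force: 0.6
```

```bash
python3 -m inch '[{"claw":-1,"travel":[-0.01,-0.015,0],"turn":0},{"claw":-1,"travel":[-0.015,-0.03,0],"turn":0},{"claw":-1,"travel":[-0.015,-0.03,0],"turn":0}]'; python3 -m inch '[{"claw":-1,"travel":[-0.01,-0.02,0],"turn":0},{"claw":-1,"travel":[-0.015,-0.03,0],"turn":0},{"claw":-1,"travel":[-0.015,-0.03,0],"turn":0}]'
```

```text
clock: 3.8
position: [0.5806, 0.1535, 0.2281]
ee_rot: [-0.0, 0.195, 0.981, 0.0]
contact_force: [2.1, 2.8, -0.3]
width: 0.0003
gripper_force: 1.7
clock: 4.1
position: [0.5803, 0.1528, 0.2284]
ee_rot: [0.002, 0.195, 0.981, 0.006]
contact_force: [8.2, 15.1, -4.4]
width: -0.0002
gripper_force: 8.0
```

The force has jumped to 17 N with the tool stalled, so the arm is against its stop. I'll hold briefly, back off along the normal, rise, and head for the rack.

```bash
python3 -m inch '[{"claw":-1,"travel":[0,0,0],"turn":0},{"claw":-1,"travel":[0,0,0],"turn":0},{"claw":-1,"travel":[0,0,0],"turn":0},{"claw":-1,"travel":[0.05,0.1,0],"turn":0},{"claw":-1,"travel":[0.07,0.2,0],"turn":0}]'; python3 -m inch '[{"claw":-1,"travel":[0,0,0.2],"turn":0},{"claw":-1,"travel":[0,0,0.4],"turn":0},{"claw":0,"travel":[0,0,0.65],"turn":0},{"claw":0,"travel":[-0.2,0,0.9],"turn":-0.04},{"claw":0,"travel":[-0.4,-0.1,0.9],"turn":-0.08}]';  python3 -m inch '[{"claw":0,"travel":[-0.1,-0.2,0],"turn":-0.04},{"claw":0,"travel":[-0.1,-0.4,0],"turn":-0.08},{"claw":0,"travel":[-0.1,-0.6,0],"turn":-0.12},{"claw":0,"travel":[-0.1,-0.8,0],"turn":-0.16},{"claw":0,"travel":[-0.1,-1,0],"turn":-0.2}]'
python3 -m inch '[{"claw":0,"travel":[0,-0.1,0],"turn":-0.045},{"claw":0,"travel":[0,-0.2,0],"turn":-0.09},{"claw":0,"travel":[0,-0.3,0],"turn":-0.13},{"claw":0,"travel":[0,-0.4,0],"turn":-0.17},{"claw":0,"travel":[0,-0.4,0],"turn":-0.17}]'
python3 - <<'E'
from h import *
s=get_state();im=imaging.get_image("wrist");cv2.imwrite("pics/w3.png",im[...,::-1]);print(s["position"],s["ee_rot"],s["qpos"])
cv2.imwrite("pics/t3.png",imaging.get_image("top")[...,::-1]);cv2.imwrite("pics/s3.png",imaging.get_image("scene")[...,::-1])
a=cv2.imread("pics/w3.png");b=cv2.resize(cv2.imread("pics/t3.png")[120:220,140:250],(264,240))
o=np.zeros((384,776,3),np.uint8);o[:,:512]=a;o[:240,512:]=b;cv2.imwrite("pics/v3.png",o)
E
```

```text
clock: 4.6
position: [0.5914, 0.1866, 0.2279]
ee_rot: [-0.001, 0.195, 0.981, -0.001]
contact_force: [0.8, 0.4, 0.7]
width: 0.0001
gripper_force: 0.0
clock: 5.1
position: [0.5166, 0.169, 0.4109]
ee_rot: [0.003, 0.318, 0.948, 0.001]
contact_force: [-0.2, -1.0, 0.8]
width: 0.0421
gripper_force: 0.0
clock: 5.6
position: [0.4933, -0.0332, 0.4073]
ee_rot: [-0.001, 0.596, 0.803, -0.001]
contact_force: [0.2, -0.5, -0.5]
width: 0.0427
gripper_force: 0.0
clock: 6.1
position: [0.4939, -0.1136, 0.4068]
ee_rot: [-0.001, 0.786, 0.618, -0.002]
contact_force: [-0.5, 0.3, 0.2]
width: 0.0428
gripper_force: 0.0
[ 0.49386869 -0.11359242  0.40675887] [-5.77966592e-04  7.86341544e-01  6.17788637e-01 -1.96026570e-03] [-0.36155434  0.12395808  1.32650323 -0.00277951  1.69414718 -0.12295387]
```

View pics/v3.png

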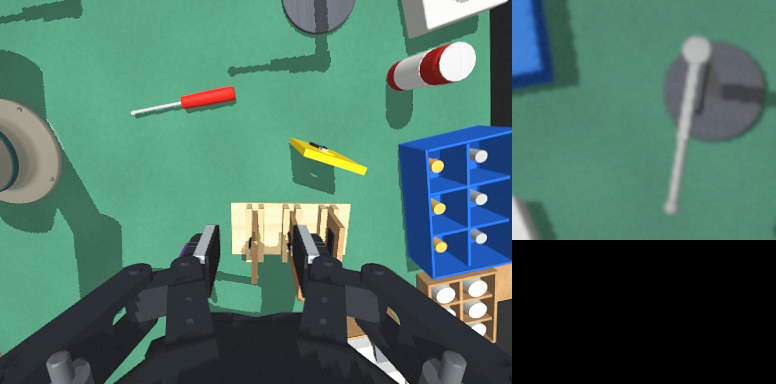

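The wrist view shows the rack at (290,230), square to the gripper. The arm is home, with hub and ball at top-image pixels (216,140) and (206,207). Now I'll compute the pack and peg positions.

```bash
python3 - <<'E'
from h import *
t=cam("top");s=cam("scene")
hub=onz(t,(216.3,140),.23);ball=onz(t,(206.2,207),.22);d=ball-hub;print(hub,ball,np.hypot(*d[:2]),np.degrees(np.arctan2(d[1],d[0])))
for uv in((361.25,196),(395,204)):print("top",onz(t,uv,.178))
for uv in((146.3,167),(170.5,175.5)):print("scene",onz(s,uv,.178))
# rack corners from top crop
for uv in((510,25),(665,65),(592,385),(433,340)):print("rack",onz(t,(325+(uv[0]-400)/4,155+uv[1]/4),.04)[:2])
E
```

```text
[0.66027649 0.12291105 0.23      ] [0.49108336 0.14463352 0.22      ] 0.17058188369335903 172.68389708809033
top [ 0.5295416  -0.25453456  0.178     ]
top [ 0.50992786 -0.34299127  0.178     ]
scene [ 0.51153493 -0.33752075  0.178     ]
scene [ 0.53396132 -0.24812637  0.178     ]
rack [ 0.64782578 -0.26322185]
rack [ 0.61969998 -0.37855974]
rack [ 0.38317507 -0.3211794 ]
rack [ 0.41408192 -0.20523636]
```

```bash
python3 -m inch '[{"claw":0,"travel":[0.03,-0.25,0],"turn":0},{"claw":0,"travel":[0.06,-0.5,0],"turn":0},{"claw":0,"travel":[0.1,-0.75,0],"turn":0},{"claw":0,"travel":[0.135,-0.9,-0.2],"turn":0},{"claw":0,"travel":[0.135,-0.9,-0.4],"turn":0}]'; python3 -m inch '[{"claw":0,"travel":[0,0,-0.2],"turn":0},{"claw":0,"travel":[0,0,-0.4],"turn":0},{"claw":0,"travel":[0,0,-0.5],"turn":0},{"claw":0,"travel":[0,0,-0.5],"turn":0}]'
python3 - <<'E'
from h import *
s=get_state();im=imaging.get_image("wrist");cv2.imwrite("pics/w4.png",im[...,::-1]);print(s["position"],s["ee_rot"])
c=cam("wrist",s);print(proj(c,s["position"]-[0,0,.019]))
print([proj(c,p) for p in((.5296,-.2545,.178),(.51,-.343,.178))])
E
```

```text
clock: 6.75
position: [0.5235, -0.295, 0.3267]
ee_rot: [0.002, 0.785, 0.619, -0.0]
contact_force: [0.3, 0.1, -0.8]
width: 0.0426
gripper_force: 0.0
clock: 7.15
position: [0.5204, -0.2887, 0.2238]
ee_rot: [-0.004, 0.784, 0.62, -0.001]
contact_force: [0.9, 0.8, -0.2]
width: 0.0427
gripper_force: 0.0
[ 0.52040876 -0.28874885  0.22383362] [-0.00414444  0.78430838  0.62035621 -0.00117005]
[255.07777312 238.12857042]
[array([257.07101418, 170.03740339]), array([258.71357257, 289.00566678])]
```

View pics/w4.png

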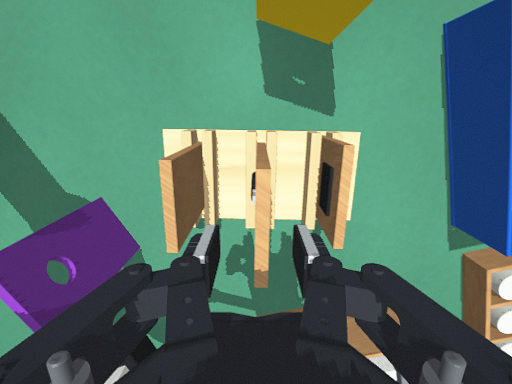

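The wrist view shows the pack's top edge at columns 256–269, rows 170–288, about 3 mm right of mid-gripper. I'll correct that, descend and grip.

```bash
python3 -m inch '[{"claw":0,"travel":[0.012,-0.022,0],"turn":0},{"claw":0,"travel":[0.012,-0.022,-0.12],"turn":0},{"claw":0,"travel":[0.012,-0.022,-0.24],"turn":0},{"claw":0,"travel":[0.012,-0.022,-0.3],"turn":0},{"claw":0,"travel":[0.012,-0.022,-0.3],"turn":0}]' 40; python3 -m inch '[{"claw":-0.6,"travel":[0,0,0],"turn":0},{"claw":-1,"travel":[0,0,0],"turn":0},{"claw":-1,"travel":[0,0,0],"turn":0},{"claw":-1,"travel":[0,0,0],"turn":0},{"claw":-1,"travel":[0,0,0],"turn":0}]' 50
python3 - <<'E'
from rig import get_state
s=get_state();print(s["position"],s["width"],s["gripper_force"],s["contact_force"])
E
```

```text
clock: 7.7
position: [0.5245, -0.2955, 0.1671]
ee_rot: [-0.001, 0.785, 0.62, -0.0]
contact_force: [-0.9, 0.3, 0.3]
width: 0.0427
gripper_force: 0.0
clock: 8.2
position: [0.5243, -0.2959, 0.1692]
ee_rot: [0.001, 0.785, 0.619, -0.0]
contact_force: [-2.3, 0.5, 6.0]
width: 0.0092
gripper_force: 49.1
[ 0.52430058 -0.29591629  0.16916812] 0.009157759453008861 49.10812497138977 [-2.3350507   0.46612751  5.95488151]
```

Gripped, with a 9.2 mm opening at 49 N. I'll lift straight up.

```bash
python3 -m inch '[{"claw":-1,"travel":[0,0,0.08],"turn":0},{"claw":-1,"travel":[0,0,0.2],"turn":0},{"claw":-1,"travel":[0,0,0.4],"turn":0},{"claw":-1,"travel":[0,0,0.6],"turn":0},{"claw":-1,"travel":[0,0,0.8],"turn":0}]';python3 -m inch '[{"claw":-1,"travel":[0,0,0.2],"turn":0},{"claw":-1,"travel":[0,0.05,0.3],"turn":0},{"claw":-1,"travel":[0,0.1,0.3],"turn":0},{"claw":-1,"travel":[0,0.1,0.3],"turn":0},{"claw":-1,"travel":[0,0.1,0.3],"turn":0}]'
python3 - <<'E'
from h import *
s=get_state();print(s["position"],s["ee_rot"],s["width"],s["contact_force"],s["moment"])
for n in("wrist","top","scene"):cv2.imwrite(f"pics/{n}5.png",imaging.get_image(n)[...,::-1])
for n in("top","scene"):
  for k,o in dict(hole=-.041,top=.009).items():print(n,k,proj(cam(n),s["position"]+[0,0,o]))
u=[proj(cam("scene"),s["position"]+[0,0,z]).astype(int) for z in(.0,-.16)]
a=cv2.imread("pics/wrist5.png");x,y=u[0];b=cv2.resize(cv2.imread("pics/scene5.png")[max(0,y-30):y+90,x-60:x+60],(288,288),interpolation=2);print(x-60,max(0,y-30))
o=np.zeros((384,800,3),np.uint8);o[:,:512]=a;o[:288,512:]=b;cv2.imwrite("pics/v5.png",o)
E
```

```text
clock: 8.7
position: [0.5246, -0.2955, 0.3294]
ee_rot: [0.0, 0.785, 0.619, 0.0]
contact_force: [-0.5, -1.0, -2.1]
width: 0.0087
gripper_force: 48.9
clock: 9.2
position: [0.5241, -0.275, 0.3855]
ee_rot: [-0.001, 0.785, 0.62, -0.001]
contact_force: [0.3, -0.8, -1.4]
width: 0.0094
gripper_force: 48.9
[ 0.52405917 -0.27504412  0.38554567] [-1.40106830e-03  7.84844681e-01  6.19690634e-01 -6.17543659e-04] 0.009406577341424825 [ 0.32272593 -0.83820017 -1.36644194] [-0.03513139 -0.02694314 -0.01289973]
top hole [388.62866362 190.90965785]
top top [395.92241139 188.18341711]
scene hole [149.81448259 137.86475827]
scene top [145.09952376 125.8194513 ]
85 98
```

View pics/v5.png

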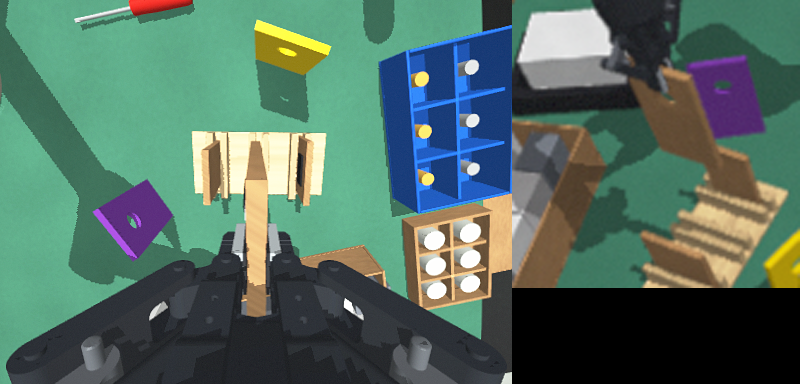

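```bash
python3 - <<'E'
from h import *
s=get_state();c=cam("wrist",s);q=s["ee_rot"];M=R.from_quat([q[1],q[2],q[3],q[0]]).as_matrix()
for sg in(-1,1):
  for w in(40,45,50):print(sg*w,proj(c,s["position"]+M@np.array([sg*w/1e3,0,-.009])))
print("toolx",M[:,0],"tooly",M[:,1])
im=cv2.imread("pics/wrist5.png");print(im[170:190:2,252].tolist());print(im[306:324:2,258].tolist())
sc=cv2.imread("pics/scene5.png")[128:148,140:164];print(cv2.cvtColor(sc,cv2.COLOR_BGR2GRAY))
print(proj(cam("scene"),s["position"]+[0,0,-.041]+M[:,0]*.005))
E
```

```text
-40 [254.75013313 329.70801238]
-45 [254.76560252 337.14674468]
-50 [254.78078766 344.42810223]
40 [254.45813402 185.20939418]
45 [254.43671668 174.29320042]
50 [254.41488039 163.11624309]
toolx [2.32695416e-01 9.72549300e-01 8.37774267e-04] tooly [ 0.97254623 -0.23269222 -0.0028552 ]
[[95, 138, 177], [95, 138, 180], [94, 137, 179], [96, 139, 178], [95, 139, 178], [142, 208, 248], [147, 217, 248], [150, 217, 249], [146, 215, 248], [145, 214, 248]]
[[87, 126, 160], [87, 128, 164], [86, 126, 163], [83, 120, 154], [83, 119, 153], [76, 107, 135], [54, 47, 42], [50, 44, 41], [49, 44, 42]]
[[ 42  41  41  35  43  81 117 117 135 143 145 147 147 147 139 130 125 108
   86  79  61  59  59  60]
 [ 41  39  40  36  36  82 114 111 103 113 123 136 138 146 148 148 147 144
  132 112  76  61  62  57]
 [ 42  37  39  31  33  58 102 120  83  85  92 102 106 121 136 142 151 149
  138  98  77  61  61  62]
 [ 49  40  33  35  33  43  84 116 108  74  81  80  83  92 105 108 121 119
  115  99  87  65  58  62]
 [ 61  43  36  35  33  42  72 111 123  93  85  83  82  83  82  84  89  90
   99 101  95  73  64  60]
 [ 7
[... 839 characters left out ...]
91  91  96 102  96  88  84  84  83  80
   81  82  83  91  98  91]
 [ 83  82  82  81  80  85  84  82  83  88  89  89  88  84  86  83  82  81
   82  81  82  87  95  95]
 [ 81  82  84  83  82  84  83  82  78  81  83  82  86  86  83  84  85  83
   84  80  81  86  94  98]
 [ 80  84  83  83  83  81  81  80  80  81  83  81  83  83  83  83  84  83
   84  84  79  81  90  97]
 [ 79  81  81  82  81  80  82  81  81  80  79  80  81  82  83  82  81  81
   81  83  81  80  85  95]
 [ 75  79  80  82  83  82  82  81  80  80  81  78  81  79  79  81  79  80
   79  80  81  81  80  89]
 [ 69  79  80  78  80  81  81  80  81  79  79  79  80  82  79  80  84  79
   81  80  82  81  81  86]]
[151.06742689 138.33850138]
```

The far edge at row 180 puts the pack centre about 2 mm to the -y side of the TCP, so the hole is about 41 mm below the TCP. The peg mid is near (.529,.139) and the arm points at 172°. I'll carry the pack clear, on the robot's side of the ball end.

```bash
python3 -m inch '[{"claw":-1,"travel":[-0.1,0.08,0],"turn":0.01},{"claw":-1,"travel":[-0.25,0.2,0],"turn":0.02},{"claw":-1,"travel":[-0.36,0.4,0],"turn":0.03},{"claw":-1,"travel":[-0.45,0.6,0],"turn":0.032},{"claw":-1,"travel":[-0.5,0.8,0],"turn":0.032}]';python3 -m inch '[{"claw":-1,"travel":[0,0.2,0],"turn":0},{"claw":-1,"travel":[0,0.4,0],"turn":0},{"claw":-1,"travel":[0,0.6,0],"turn":0},{"claw":-1,"travel":[0,0.8,0],"turn":0},{"claw":-1,"travel":[0,0.95,0],"turn":0}]';python3 -m inch '[{"claw":-1,"travel":[0,0.15,0],"turn":0},{"claw":-1,"travel":[0,0.3,0],"turn":0},{"claw":-1,"travel":[0,0.39,0],"turn":0},{"claw":-1,"travel":[0,0.39,0],"turn":0},{"claw":-1,"travel":[0,0.39,0],"turn":0}]'
python3 - <<'E'
from h import *
s=get_state();print(s["position"],s["ee_rot"],s["width"])
cv2.imwrite("pics/wrist6.png",imaging.get_image("wrist")[...,::-1]);cv2.imwrite("pics/top6.png",imaging.get_image("top")[...,::-1])
cv2.imwrite("pics/s6.png",imaging.get_image("scene")[...,::-1])
c=cam("wrist",s)
a=cv2.imread("pics/wrist6.png");b=cv2.resize(cv2.imread("pics/s6.png")[110:290,200:344],(288,360));o=np.zeros((384,800,3),np.uint8);o[:,:512]=a;o[:360,512:]=b
cv2.imwrite("pics/v6.png",o)
for P in((.490,.1442,.22),(.5287,.1389,.22),(.6555,.1215,.23)):print(proj(c,P),proj(cam("scene"),P))
q=s["ee_rot"];M=R.from_quat([q[1],q[2],q[3],q[0]]).as_matrix();print(np.degrees(np.arctan2(M[1,1],M[0,1])))
E
```

```text
clock: 9.85
position: [0.4228, -0.1145, 0.3867]
ee_rot: [-0.001, 0.754, 0.657, -0.0]
contact_force: [0.8, 1.6, -0.5]
width: 0.0094
gripper_force: 49.0
clock: 10.35
position: [0.4241, 0.0763, 0.3868]
ee_rot: [-0.0, 0.753, 0.658, -0.0]
contact_force: [0.8, 0.7, -1.1]
width: 0.009
gripper_force: 49.0
clock: 10.85
position: [0.4245, 0.152, 0.3868]
ee_rot: [0.0, 0.753, 0.658, -0.001]
contact_force: [-0.5, -0.2, -1.4]
width: 0.0093
gripper_force: 49.0
[0.42453174 0.1520434  0.38679512] [ 1.16136998e-04  7.52699549e-01  6.58363615e-01 -8.51641180e-04] 0.009252089391709349
[313.88285476 177.41190811] [295.59649082 169.81160213]
[348.3929419  177.50727282] [292.62456212 179.99177112]
[466.54464309 180.05595029] [282.11782643 214.44799437]
-7.64961816809671
```

View pics/v6.png

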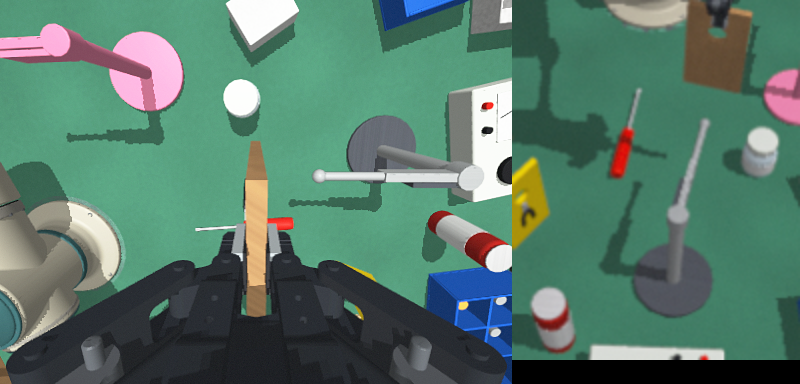

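The ball is at wrist pixel (319,176), about 5 px from the prediction, and the scene view agrees. That puts the ball near (.494,.146) and the peg mid near (.533,.141). I'll shift 5 mm in +y and lower the hole to peg height.

```bash
python3 -m inch '[{"claw":-1,"travel":[0,0.028,-0.15],"turn":0},{"claw":-1,"travel":[0,0.028,-0.35],"turn":0},{"claw":-1,"travel":[0,0.028,-0.55],"turn":0},{"claw":-1,"travel":[0,0.028,-0.635],"turn":0},{"claw":-1,"travel":[0,0.028,-0.635],"turn":0}]'
python3 - <<'E'
from h import *
s=get_state();print(s["position"],s["contact_force"])
cv2.imwrite("pics/wrist7.png",imaging.get_image("wrist")[...,::-1]);cv2.imwrite("pics/s7.png",imaging.get_image("scene")[...,::-1])
S=cam("scene");c=cam("wrist",s)
q=s["ee_rot"];M=R.from_quat([q[1],q[2],q[3],q[0]]).as_matrix()
h=s["position"]+[0,0,-.041]-.002*M[:,0]+.005*M[:,1]
print("scene hole",proj(S,h),"ball",proj(S,(.494,.146,.22)),"wrist ball",proj(c,(.494,.146,.22)))
a=cv2.imread("pics/wrist7.png");b=cv2.resize(cv2.imread("pics/s7.png")[120:210,260:332],(288,360),interpolation=2);o=np.zeros((384,800,3),np.uint8);o[:,:512]=a;o[:360,512:]=b
cv2.imwrite("pics/v7.png",o)
E
```

```text
clock: 11.5
position: [0.4228, 0.1567, 0.2578]
ee_rot: [-0.001, 0.753, 0.658, -0.003]
contact_force: [0.9, -0.1, -1.7]
width: 0.009
gripper_force: 49.1
[0.42278823 0.15668    0.25781847] [ 0.94592815 -0.08570651 -1.66649557]
scene hole [300.48280787 154.83501655] ball [296.06476241 170.93028216] wrist ball [364.16437749 226.27063268]
```

View pics/v7.png

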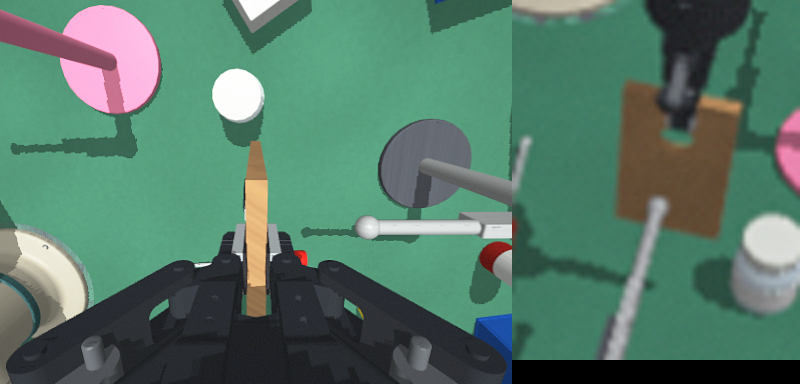

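The ball is at wrist (368,228), within 4 px of the prediction. In the scene inset the hole is at (677,137), in line with the peg. I'll thread it slowly along the peg.

```bash
python3 -m inch '[{"claw":-1,"travel":[0.08,-0.011,0.005],"turn":0},{"claw":-1,"travel":[0.16,-0.022,0.005],"turn":0},{"claw":-1,"travel":[0.24,-0.033,0.005],"turn":0},{"claw":-1,"travel":[0.31,-0.042,0.005],"turn":0},{"claw":-1,"travel":[0.35,-0.048,0.005],"turn":0}]'; python3 -m inch '[{"claw":-1,"travel":[0.05,-0.007,0],"turn":0},{"claw":-1,"travel":[0.1,-0.014,0],"turn":0},{"claw":-1,"travel":[0.15,-0.02,0],"turn":0},{"claw":-1,"travel":[0.185,-0.025,0],"turn":0},{"claw":-1,"travel":[0.185,-0.025,0],"turn":0}]'
python3 - <<'E'
from h import *
s=get_state();print(s["position"],s["contact_force"])
for n in("wrist","scene"):cv2.imwrite(f"pics/{n}8.png",imaging.get_image(n)[...,::-1])
a=cv2.imread("pics/wrist8.png");b=cv2.resize(cv2.imread("pics/scene8.png")[120:210,260:332],(288,360),interpolation=2);o=np.zeros((384,800,3),np.uint8);o[:,:512]=a;o[:360,512:]=b
cv2.imwrite("pics/v8.png",o)
E
```

```text
clock: 12.1
position: [0.4969, 0.1481, 0.2613]
ee_rot: [0.0, 0.753, 0.658, 0.0]
contact_force: [-0.1, -0.6, -1.4]
width: 0.009
gripper_force: 49.1
clock: 12.6
position: [0.5326, 0.1433, 0.2613]
ee_rot: [0.0, 0.753, 0.658, 0.0]
contact_force: [0.0, 0.1, -1.9]
width: 0.0093
gripper_force: 49.1
[0.53259647 0.14325644 0.26129557] [ 0.01572089  0.05786951 -1.90608845]
```

View pics/v8.png

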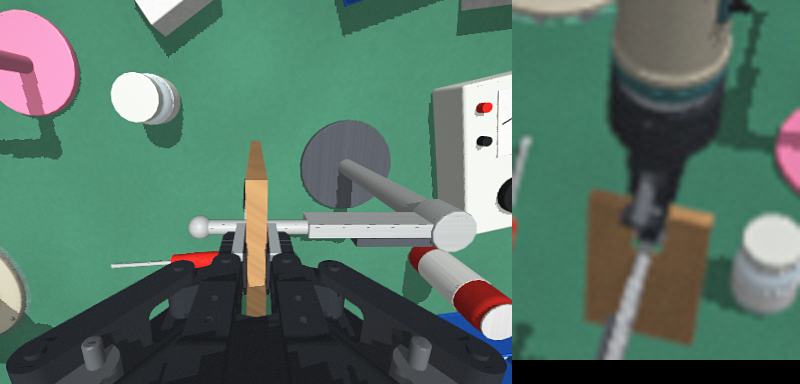

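The pack at column 256 is threaded between the ball (198) and the bar end (305), with no contact force. I'll lower it onto the peg.

```bash
python3 -m inch '[{"claw":-1,"travel":[0,0,-0.015],"turn":0},{"claw":-1,"travel":[0,0,-0.03],"turn":0},{"claw":-1,"travel":[0,0,-0.04],"turn":0},{"claw":-1,"travel":[0,0,-0.04],"turn":0}]';python3 -m inch '[{"claw":-1,"travel":[0,0,-0.006],"turn":0},{"claw":-1,"travel":[0,0,-0.01],"turn":0},{"claw":-1,"travel":[0,0,-0.01],"turn":0}]'
```

```text
clock: 13.1
position: [0.5311, 0.1434, 0.253]
ee_rot: [-0.0, 0.753, 0.658, -0.0]
contact_force: [-0.7, -0.5, -1.1]
width: 0.0094
gripper_force: 49.1
clock: 13.4
position: [0.5316, 0.1434, 0.2513]
ee_rot: [0.0, 0.753, 0.658, -0.0]
contact_force: [0.5, 0.5, -1.3]
width: 0.0087
gripper_force: 49.1
```

```bash
python3 -m inch '[{"claw":-1,"travel":[0,0,-0.004],"turn":0},{"claw":-1,"travel":[0,0,-0.007],"turn":0},{"claw":-1,"travel":[0,0,-0.007],"turn":0}]';python3 -m inch '[{"claw":-1,"travel":[0,0,-0.004],"turn":0},{"claw":-1,"travel":[0,0,-0.007],"turn":0},{"claw":-1,"travel":[0,0,-0.007],"turn":0}]'
```

```text
clock: 13.7
position: [0.5318, 0.1434, 0.2509]
ee_rot: [0.0, 0.753, 0.658, 0.0]
contact_force: [-2.3, -0.6, 4.4]
width: 0.0089
gripper_force: 49.9
clock: 14.0
position: [0.5317, 0.1434, 0.2507]
ee_rot: [0.001, 0.753, 0.658, 0.001]
contact_force: [-2.3, -0.4, 11.2]
width: 0.0093
gripper_force: 50.9
```

The upward force is 11 N, so the peg carries the pack. I'll ease the force, then open gently.

```bash
python3 -m inch '[{"claw":-1,"travel":[0,0,0.007],"turn":0},{"claw":-1,"travel":[0,0,0.008],"turn":0},{"claw":-1,"travel":[0,0,0.008],"turn":0}]' 20; python3 -m inch '[{"claw":-0.7,"travel":[0,0,0],"turn":0},{"claw":-0.6,"travel":[0,0,0],"turn":0},{"claw":-0.5,"travel":[0,0,0],"turn":0},{"claw":-0.5,"travel":[0,0,0],"turn":0},{"claw":-0.5,"travel":[0,0,0],"turn":0}]'
python3 -m inch '[{"claw":-0.5,"travel":[0,0,0.06],"turn":0},{"claw":-0.5,"travel":[0,0,0.14],"turn":0},{"claw":-0.5,"travel":[0,0,0.3],"turn":0},{"claw":-0.5,"travel":[0,0,0.5],"turn":0},{"claw":-0.5,"travel":[0,0,0.7],"turn":0}]'
python3 -m inch '[{"claw":-0.5,"travel":[-0.2,0,0],"turn":0},{"claw":-0.5,"travel":[-0.4,0,0],"turn":0},{"claw":-0.5,"travel":[-0.6,0,0],"turn":0},{"claw":-0.5,"travel":[-0.7,0,0],"turn":0},{"claw":-0.5,"travel":[-0.7,0,0],"turn":0}]'
python3 - <<'E'
from h import *
s=get_state();print(s["position"],s["contact_force"])
ims=[]
for n,(r,k) in dict(wrist=((100,384),(200,512)),scene=((130,250),(240,340)),top=((120,250),(150,250))).items():
    im=imaging.get_image(n)[...,::-1];cv2.imwrite(f"pics/{n}9.png",im)
    ims.append(cv2.resize(np.ascontiguousarray(im[r[0]:r[1],k[0]:k[1]]),(264,300),interpolation=2))
b=imaging.get_image("scene")[...,::-1];d=cv2.absdiff(b,cv2.imread("pics/scene9.png"))[130:250,240:340];print("motion",d.max(),d.mean())
cv2.imwrite("pics/v9.png",np.hstack(ims))
E
```

```text
clock: 14.3
position: [0.5317, 0.1435, 0.2508]
ee_rot: [0.0, 0.753, 0.658, 0.0]
contact_force: [-2.1, 0.6, 5.8]
width: 0.0095
gripper_force: 50.1
clock: 14.8
position: [0.5316, 0.1434, 0.25]
ee_rot: [-0.0, 0.753, 0.658, -0.0]
contact_force: [-0.0, 0.2, 0.8]
width: 0.0215
gripper_force: 0.0
clock: 15.3
position: [0.5313, 0.1434, 0.3925]
ee_rot: [0.0, 0.753, 0.658, 0.0]
contact_force: [0.8, 0.5, -0.0]
width: 0.0214
gripper_force: 0.0
clock: 15.8
position: [0.389, 0.1434, 0.3921]
ee_rot: [0.001, 0.753, 0.659, 0.001]
contact_force: [0.9, 0.2, 1.1]
width: 0.0212
gripper_force: 0.0
[0.38899033 0.14342601 0.39210303] [0.92015766 0.15505018 1.12654653]
motion 23 1.3865833333333333
```

View pics/v9.png

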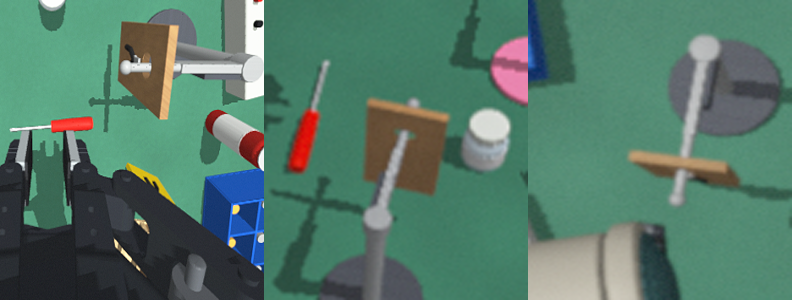

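The pack hangs on the peg, level and let go. The arm's hub and ball pixels, (217,141) and (206,206), are unchanged, so it is still home. I'll let it settle and check for motion.

```bash
for i in 1 2 3 4 5 6; do python3 -m inch '[{"claw":-0.5,"travel":[0,0,0],"turn":0},{"claw":-0.5,"travel":[0,0,0],"turn":0},{"claw":-0.5,"travel":[0,0,0],"turn":0},{"claw":-0.5,"travel":[0,0,0],"turn":0},{"claw":-0.5,"travel":[0,0,0],"turn":0}]' >/dev/null; done
python3 - <<'E'
from h import *
I=[]
for i in range(5):I.append(imaging.get_image("wrist").astype(float)[100:220,300:470])
print(get_state()["clock"],[np.abs(I[i]-I[0]).mean().round(2) for i in range(5)], [np.abs(I[i]-I[0]).max() for i in range(5)])
E
```

```text
19.25 [np.float64(0.0), np.float64(1.26), np.float64(1.26), np.float64(1.26), np.float64(1.26)] [np.float64(0.0), np.float64(9.0), np.float64(11.0), np.float64(12.0), np.float64(10.0)]
```

Only sensor noise remains, so the pack is still. Handing in.

```bash
python3 -c "
from rig import ticket
print(ticket.sign_off())"
```

```text
the job is handed in; nothing more can be done
None
```

The display arm is home against its stop, the holed pack hangs still and let go on the peg, and the job was handed in at about 19 s; no verdict came back.

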